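# Release the key left latched on an instrument console

## Task

One of the four identical keys on the grey instrument console has been left latched down. Tap each key lightly with the fingertips, in order from the left end of the row to the right as seen from the robot, without pushing any key far down, and take the hand off; then press the latched key down to its stop and let it spring up. Do not press the other three down, and do not pick up or shift anything standing around.

Things in the scene. Friction and masses are not known exactly. Their poses are not given: they have to be found in the camera images.
- console: flat grey instrument console, fixed, 130 mm front to back, 262 mm wide, level top 50 mm above the bench. Origin: centre of its underside, on the bench; x to its back (away from the robot), y to its left end, z up. The keys stand in one row at x = -14 mm, y = +84, +28, -28 and -84 mm, each in a black bezel 3 mm high.
- key_a: one of four identical keys (letters say nothing of the order in the row): white cap, 36 mm front to back, 32 mm along the row. Origin: centre of the cap's top face; axes as the console's. A key moves straight down on a spring: its top is 64 mm above the bench when up, 59 mm when latched, 55 mm at the bottom stop.
- key_b: a key like key_a, origin at the centre of its top. Feel of an up key: it starts to move at about 2.5 N, then gives about 1.1 mm per newton, and springs back. A key more than 7 mm down (about 8.5 N) counts as pressed, not tapped.
- key_c: a key like key_a, origin at the centre of its top. Feel of the latched key, whichever it is: 5 mm lower than the others and rigid up to about 7 N; it takes about 11 N to push it to the bottom stop, and then it springs up when let go.
- key_d: a key like key_a, origin at the centre of its top. Any of the four places in the row may hold the latched key. Neighbouring keys are 56 mm apart, centre to centre.
- beaker: small clear beaker, 50 mm wide, 62 mm tall, standing left of the console; loose. Origin: centre of its underside. Leave it alone.
- vial: small clear vial with white cap, 23 mm wide, 48 mm tall, standing right of the console; loose. Origin: centre of its underside. Leave it alone.
- balance_weight: pale grey balance weight with a knob, 24 mm wide, 30 mm tall, standing in front of the console; loose. Origin: centre of its underside. Leave it alone.

How it is judged:
On the way, in this order (a step that is already met when the one before it is completed fails the run):
1. the first key, counted from the left, has been touched by the fingers with more than 0.5 N, the latched key being still down (z of key_c in the frame of console below 0.0615 m and ((y of key_a in the frame of console between 0.064 and 0.104 m and contact force between the fingers and key_a above 0.5 N) or (y of key_b in the frame of console between 0.064 and 0.104 m and contact force between the fingers and key_b above 0.5 N) or (y of key_c in the frame of console between 0.064 and 0.104 m and contact force between the fingers and key_c above 0.5 N) or (y of key_d in the frame of console between 0.064 and 0.104 m and contact force between the fingers and key_d above 0.5 N))), for 0.02 s.
2. the second key, counted from the left, has been touched by the fingers with more than 0.5 N, the latched key being still down (z of key_c in the frame of console below 0.0615 m and ((y of key_a in the frame of console between 0.008 and 0.048 m and contact force between the fingers and key_a above 0.5 N) or (y of key_b in the frame of console between 0.008 and 0.048 m and contact force between the fingers and key_b above 0.5 N) or (y of key_c in the frame of console between 0.008 and 0.048 m and contact force between the fingers and key_c above 0.5 N) or (y of key_d in the frame of console between 0.008 and 0.048 m and contact force between the fingers and key_d above 0.5 N))), for 0.02 s.
3. the third key, counted from the left, has been touched by the fingers with more than 0.5 N, the latched key being still down (z of key_c in the frame of console below 0.0615 m and ((y of key_a in the frame of console between -0.048 and -0.008 m and contact force between the fingers and key_a above 0.5 N) or (y of key_b in the frame of console between -0.048 and -0.008 m and contact force between the fingers and key_b above 0.5 N) or (y of key_c in the frame of console between -0.048 and -0.008 m and contact force between the fingers and key_c above 0.5 N) or (y of key_d in the frame of console between -0.048 and -0.008 m and contact force between the fingers and key_d above 0.5 N))), for 0.02 s.
4. the fourth key, counted from the left, has been touched by the fingers with more than 0.5 N, the latched key being still down (z of key_c in the frame of console below 0.0615 m and ((y of key_a in the frame of console between -0.104 and -0.064 m and contact force between the fingers and key_a above 0.5 N) or (y of key_b in the frame of console between -0.104 and -0.064 m and contact force between the fingers and key_b above 0.5 N) or (y of key_c in the frame of console between -0.104 and -0.064 m and contact force between the fingers and key_c above 0.5 N) or (y of key_d in the frame of console between -0.104 and -0.064 m and contact force between the fingers and key_d above 0.5 N))), for 0.02 s.
5. the fingers are off all four keys, the latched key being still down (z of key_c in the frame of console below 0.0615 m and contact force between the fingers and key_a below 0.05 N and contact force between the fingers and key_b below 0.05 N and contact force between the fingers and key_c below 0.05 N and contact force between the fingers and key_d below 0.05 N), for 0.1 s.
6. the latched key is pressed on down, its top more than 7 mm below the up height (z of key_c in the frame of console below 0.057 m).
At the end, for the whole second after the job is handed in: all four keys are up (cap tops within 2 mm of the up height, 64 mm above the bench) and the beaker, vial and weight stand within 20 mm of where they stood (z of each of key_a, key_b, key_c, key_d in the frame of console above 0.062 m and distance of each of beaker, vial, balance_weight from where it was at the start of the episode below 0.02 m); the robot touches nothing.
It fails at once if one of the three keys that were up is pressed more than 7 mm down (z of any of key_a, key_b, key_d in the frame of console below 0.057 m).
It fails at once if the beaker, the vial or the weight is moved by more than 20 mm (distance of any of beaker, vial, balance_weight from where it was at the start of the episode above 0.02 m).
It also fails if it takes over 58 s, if anything falls off the work surface, if the arm or the gripper's body presses on something with over 40 N, if the wrist force passes 120 N, or if a joint passes its speed limit or range.

## Robot

A 7-joint arm with a two-finger parallel gripper is mounted at the origin on a cart in front of the work surface, level with it; the furniture and walls round the work are solid. World frame = base frame: x ahead of the robot, y to its left, z up, the work surface at z = 0. Lengths are in m, angles in rad, forces in N, time in s.
With the tool pointing down it reaches from about 0.425 to 0.875 m from the base axis. Payload 4.7 kg.
Tool frame: the origin (TCP) lies where the fingers leave the gripper's body, on its centre line; the fingertips stand 70 mm ahead of it and the grasp point (between the pads) lies 51 mm ahead of it; z points along the fingers, y is the direction in which the jaws open and shut (so a half turn about z gives the same grasp; the last joint's range is limited). The gripper opens to 87 mm and grips with 3 to 60 N. Pads are 19 mm wide; open, the fingers measure 117 mm over their backs; the gripper's body (75 mm by 190 mm) begins 51 mm behind the grasp point.
Start: joints at [1.283, 0.321, -0.07, 1.45, 0.023, 1.371, -0.057], TCP at [0.193, -0.621, 0.292] pointing down, gripper open.
Joint ranges: [-2.86, 2.86], [-0.3, 2.09], [-1.38, 1.24], [0.06, 2.45], [-1.56, 4.7], [0.09, 2.05], [-2.69, 2.69]. Speed limits (rad/s): [2.57, 2.57, 3.14, 3.14, 3.14, 3.14, 3.14].

## Interface

Orientations are given as a unit quaternion [w, x, y, z].
In Python, from bench import telemetry, eyes, job_done gives the robot as it stands.
- The arm moves only by the tool arm_command, never from a script. Its argument "motion" is a list of rows, each a list of 5 numbers: the shift along the tool's x, y, z in units of 25 mm (1.0 is 25 mm), then the turn about the tool's z in units of 8 degrees (1.0 is 8 degrees), then the gripper's target within -1 to 1 (shut at 1, half-way at 0, fully open at -1). In form: [[dx, dy, dz, roll, hand], ...]. A call has 1 to 10 rows; each row shifts and turns the commanded pose from where the row before left it, along the tool's axes as they then stand; what a row does not reach is not made up. A row lasts 1/10 s, in which the tool goes at most 50 mm and 8.59 degrees, less where a joint would pass 70% of its speed; a pose out of reach is approached as far as the arm can. A call is refused whole if a number of a shift passes 1 or a number of a turn 1, either way. A call with a gripper value outside its range is refused whole. The fingers move at their own pace and stop on an object; the grip force is fixed at half the most. Time passes only in rows, so rows that do not move let the fingers close. It gives the time, the measured TCP pose, the force and the opening at its end, in the units of the state.
- telemetry.get_state(): the state, without advancing time (a new reading comes with each control period).
- eyes.read_camera(name): name is "scene" or "top" or "wrist"; returns the picture (480x640x3 uint8, blue, green, red); there is no depth.
- eyes.camera_model(name): a dict with "mtx" (3x3 intrinsics, pixels), "rvec" (rotation vector, rad) and "tvec" (3), from world to camera coordinates, as OpenCV has them. Camera axes: x right, y down, z forward; pixel columns grow to the right and rows downward; lengths in m; the calibration is good to about 2 mm. A picture is of the moment at which its call begins: read the wrist's pose just before it. camera_model takes no time and is no camera call; for the wrist camera it gives the pose at the moment of the call.
- job_done(): hands the job in, once; it reports no verdict.
Trained networks look in the newest picture that a camera, given by its name, has taken for a name from the list of things; names that differ only in an ending like _2 or _b are one class to them, and where a whole thing is asked for, a point or a joint stands for the part that bears it (a point fixed in the world has none). Each returns a list of dicts, best first, with "score" (0 to 1); they miss things now and then, are a little off and sometimes report something else, mostly with a low value. They report only what shows in the picture. A call takes as long as a camera call.
- eyes.silhouettes(name, camera): "region" (480x640 bool, what is visible of it) and "box" ([centre column, centre row, width, height] in pixels, round what is visible of it).
The state is a dict: "time_s": time; "joints": joint angles; "qvel": joint speeds; "tau": joint torques, N m; "tool_pos": TCP position; "tcp_rot": TCP orientation; "contact_force": force on the tool from outside, world axes, zero at the start; "torque": the same for the moment, N m; "grip_width": finger opening in m.
Only numpy, scipy, OpenCV 4.12 (cv2) and the standard library are available. Lean on these libraries where they do the work, as an engineer would, in place of code of your own. Each camera call takes 0.05 s, during which the arm holds its last target.

## Working session

There is one attempt and no reset: what is moved stays moved. The work goes in short steps, Python scripts to look and compute and a tool call to move; the robot and the scene stay as the last step left them, time stands still between calls to the robot, and variables do not carry over. Pictures are saved under pics/ and viewed, and the job is handed in when it is done.

Besides the shell and the picture viewer there is one more tool, called after "Call:" as a command line: name --pt "numbers of a row" for each row, then --argument value for the rest. arm_command: Moves the arm, as the interface text tells. Its arguments: {"type":"object","properties":{"motion":{"type":"array","items":{"type":"array","items":{"type":"number"}}}},"required":["motion"]}

```bash
mkdir -p pics; python3 - <<'E'
from bench import telemetry, eyes
import cv2,numpy as np
s=telemetry.get_state()
for k,v in s.items(): print(k,np.round(v,4))
for n in("scene","top"):
    im=eyes.read_camera(n); cv2.imwrite(f"pics/{n}0.png",im)
    m=eyes.camera_model(n); print(n,m)
    for t in("console","key_a","beaker","vial","balance_weight"):
        print(t,[(round(r["score"],2),np.round(r["box"],1).tolist()) for r in eyes.silhouettes(t,n)])
E
```

```text
time_s 0.0
joints [ 1.2831  0.3218 -0.0701  1.4517  0.0226  1.3708 -0.0569]
qvel [-0.0009  0.0003 -0.0008  0.0011 -0.0014 -0.0018 -0.0006]
tau [ 4.00000e-04 -4.91297e+01 -4.03500e-01 -3.12537e+01 -6.37000e-02
  4.39000e-02  2.00000e-04]
tool_pos [ 0.193  -0.6202  0.2912]
tcp_rot [-9.000e-04  9.886e-01  1.503e-01 -2.000e-04]
contact_force [-0.5065 -0.7084 -0.2723]
torque [-0.0414 -0.0477 -0.0331]
grip_width 0.0872
scene {'mtx': array([[592.06326621,   0.        , 322.86451651],
       [  0.        , 592.06326621, 234.05652148],
       [  0.        ,   0.        ,   1.        ]]), 'rvec': array([ 2.08326211, -0.82695986,  0.44574619]), 'tvec': array([-0.39106618,  0.2897659 ,  0.60884958])}
console []
key_a [(0.96, [292.0, 256.9, 25.2, 20.8]), (0.72, [327.1, 268.6, 26.2, 27.5]), (0.72, [399.9, 292.8, 29.7, 26.3]), (0.55, [365.8, 277.9, 31.2, 26.8])]
beaker [(0.9, [240.1, 236.6, 29.4, 41.4])]
vial [(0.93, [459.6, 328.0, 19.9, 35.2]), (0.33, [327.4, 269.9, 31.3, 24.1])]
balance_weight [(0.91, [270.1, 322.4, 20.9, 22.1])]
top {'mtx': array([[437.2483996 ,   0.        , 315.23375261],
       [  0.        , 437.2483996 , 244.00475188],
       [  0.        ,   0.        ,   1.        ]]), 'rvec': array([ 2.12790834, -2.17621219,  0.1340387 ]), 'tvec': array([0.03144675, 0.54997695, 0.83894146])}
console [(0.6, [351.9, 246.1, 140.8, 103.5])]
key_a [(0.68, [367.8, 245.8, 21.8, 23.1]), (0.67, [312.6, 265.3, 20.2, 22.0]), (0.55, [341.9, 258.0, 21.6, 22.8]), (0.55, [394.8, 234.9, 25.7, 24.2])]
beaker [(0.81, [253.8, 273.9, 28.3, 24.9]), (0.27, [352.5, 247.2, 136.3, 103.5])]
vial [(0.56, [431.0, 220.2, 14.8, 12.6])]
balance_weight [(0.44, [337.5, 310.2, 14.7, 14.0])]
```

```bash
python3 - <<'E'
import cv2
im=cv2.imread("pics/top0.png")[180:340,230:450]
cv2.imwrite("pics/top0c.png",cv2.resize(im,None,fx=3.6,fy=3.6,interpolation=cv2.INTER_CUBIC))
E
```

```text
(no output)
```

View pics/scene0.png

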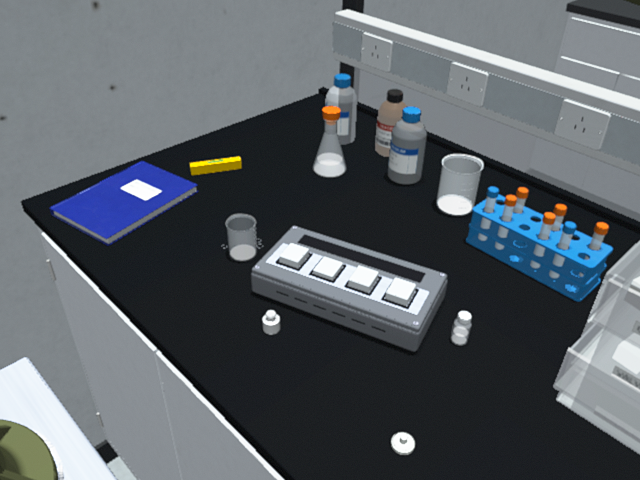

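View pics/top0.png

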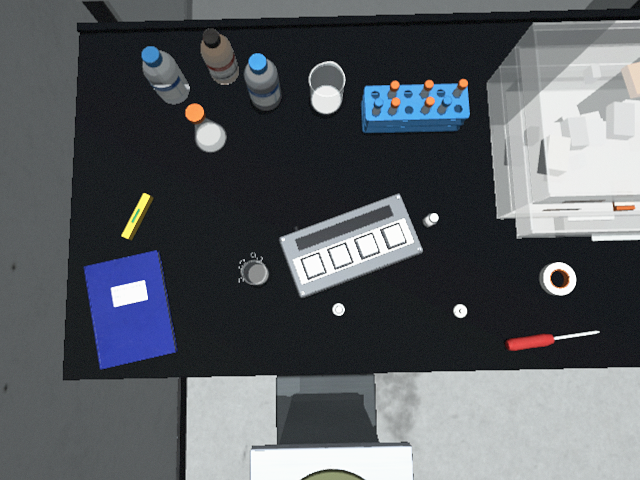

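```bash
python3 - <<'E'
import cv2
im=cv2.imread("pics/scene0.png")[220:350,240:460]
cv2.imwrite("pics/scene0c.png",cv2.resize(im,None,fx=3.6,fy=3.6,interpolation=cv2.INTER_CUBIC))
E
```

```text
(no output)
```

View pics/scene0c.png

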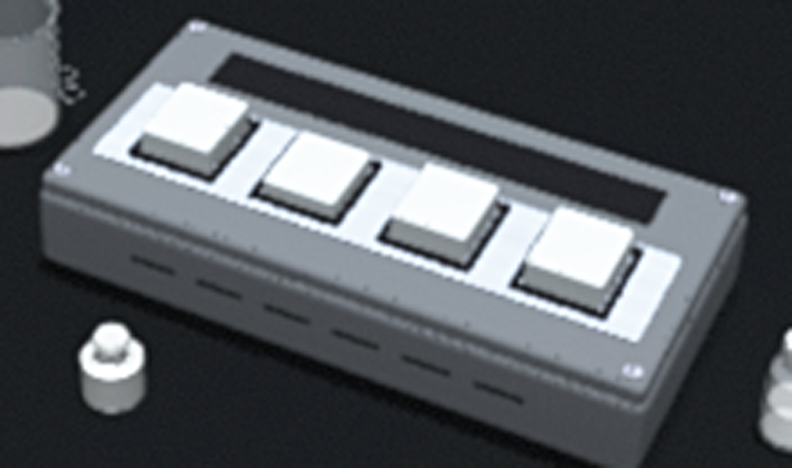

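View pics/top0c.png

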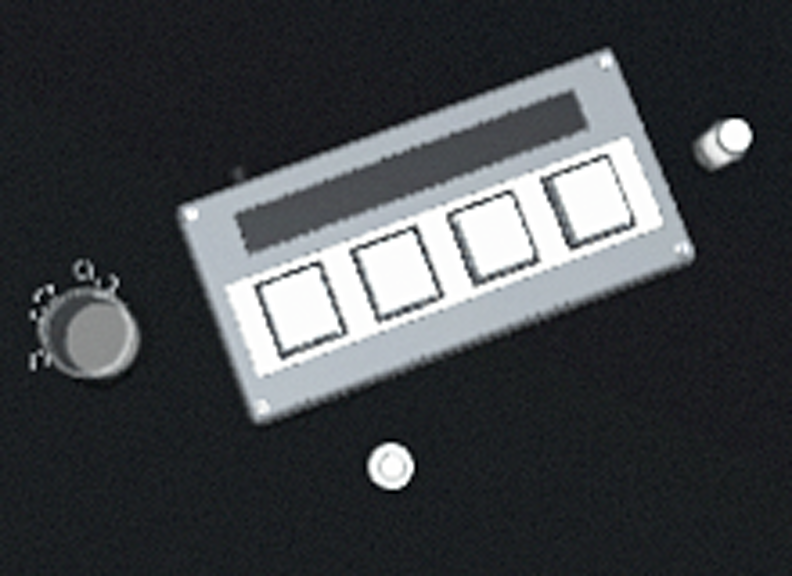

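```bash
cat > h.py <<'E'
import numpy as np,cv2
from scipy.optimize import least_squares
from bench import telemetry, eyes
def proj(P,n):
    m=eyes.camera_model(n); return cv2.projectPoints(np.float64(P),m["rvec"],m["tvec"],m["mtx"],None)[0][:,0]
def ray(px,n,z):
    m=eyes.camera_model(n);R=cv2.Rodrigues(m["rvec"])[0];C=-R.T@m["tvec"]
    d=R.T@np.linalg.inv(m["mtx"])@np.r_[px,1]; return C+d*(z-C[2])/d[2]
def con(p,q):
    x,y,a=p;c,s=np.cos(a),np.sin(a);q=np.atleast_2d(q)
    return np.c_[x+c*q[:,0]-s*q[:,1],y+s*q[:,0]+c*q[:,1],q[:,2]]
E
python3 - <<'E'
from h import *
top=np.array([(180,207),(610,48),(693,262),(255,422)])/3.6+(230,180)
sc=np.array([(190,18),(746,195),(643,400),(42,187)])/3.6+(240,220)
K=lambda h:[(-.014,y,z) for y,z in zip((.084,.028,-.028,-.084),h)]
C=[(.065,.131,.05),(.065,-.131,.05),(-.065,-.131,.05),(-.065,.131,.05)]
kt=np.array([(312.6,265.3),(341.9,258),(367.8,245.8),(394.8,234.9)])
ks=np.array([(292,256.9),(327.1,268.6),(365.8,277.9),(399.9,292.8)])
for l in range(4):
  h=[.064]*4;h[l]=.059
  f=lambda p,w=1:np.r_[(proj(con(p,C),"top")-top).ravel(),(proj(con(p,C),"scene")-sc).ravel(),(proj(con(p,K(h)),"top")-kt).ravel()]
  r=least_squares(f,[.55,0,.3],loss="soft_l1");print(l,r.x,r.cost)
for n,g,i in(("top",top,0),("scene",sc,0)):
  r=least_squares(lambda p:(proj(con(p,C),n)-g).ravel(),[.55,0,.3]);print(n,r.x,r.cost);
h=[.064,.059,.064,.064];p=least_squares(f,[.55,0,.3],loss="soft_l1").x
print(np.round(f(p).reshape(-1,2),1).tolist())
print(con(p,K(h)))
for t,px,z in(("beaker",(253.8,273.9),.03),("vial",(431,220.2),.03),("bw",(337.5,310.2),.02)):
  print(t,ray(px,"top",z))
E
```

```text
0 [ 0.54490636 -0.05145178  0.33341159] 17.28419611460634
1 [ 0.54488633 -0.05146785  0.33357487] 17.003612765615507
2 [ 0.54496596 -0.05157077  0.3338368 ] 17.240507395130976
3 [ 0.5449025  -0.05161287  0.33377856] 17.513355235819187
top [ 0.54566019 -0.05112789  0.32874622] 12.800007169952199
scene [ 0.5442942  -0.05194349  0.3366786 ] 12.729198712874934
[[-2.7, -0.0], [1.3, -1.2], [3.0, 0.0], [-0.9, 2.5], [-0.4, -1.0], [2.6, -0.0], [1.2, 0.2], [-3.3, -2.4], [0.9, 0.8], [-1.3, -1.8], [0.0, 0.1], [-0.0, 1.0]]
[[ 0.50415451  0.02331797  0.064     ]
 [ 0.52249019 -0.02959519  0.059     ]
 [ 0.54082588 -0.08250836  0.064     ]
 [ 0.55916156 -0.13542152  0.064     ]]
beaker [0.49388662 0.14313206 0.03      ]
vial [ 0.59451333 -0.2162531   0.03      ]
bw [ 0.41832516 -0.02235904  0.02      ]
```

Call:
arm_command --pt "1 -0.8 0 -0.23 1" --pt "1 -0.8 0 0 1" --pt "1 -0.8 0 0 1" --pt "1 -0.8 0 0 1" --pt "1 -0.8 0 0 1" --pt "1 -0.8 0 0 1" --pt "1 -0.8 0 0 1" --pt "1 -1 0 0 1" --pt "1 -1 0 0 1" --pt "1 -1 0 0 1"

```text
time_s: 1.6
tool_pos: [0.3603, -0.3348, 0.2925]
tcp_rot: [0.0, 0.986, 0.166, 0.0]
contact_force: [1.1, 0.6, 0.5]
grip_width: 0.0151
```

Call:
arm_command --pt "1 -1 0.3 0 1" --pt "1 -1 0.3 0 1" --pt "1 -1 0.3 0 1" --pt "1 -1 0.3 0 1" --pt "1 -1 0.3 0 1" --pt "1 -1 0.3 0 1" --pt "1 -1 0.3 0 1" --pt "1 -1 0.3 0 1" --pt "0 0 0 0 1" --pt "0 0 0 0 1"

```text
time_s: 2.6
tool_pos: [0.4832, -0.0811, 0.2322]
tcp_rot: [0.0, 0.986, 0.167, -0.0]
contact_force: [-0.9, -1.3, 0.5]
grip_width: 0.0003
```

```bash
cat >> h.py <<'E'
P=[0.54488633,-0.05146785,0.33357487]
def togo(i,quiet=0):
    s=telemetry.get_state();t=np.array(s["tool_pos"]);w,x,y,z=s["tcp_rot"]
    from scipy.spatial.transform import Rotation as R
    Q=R.from_quat([x,y,z,w]).as_matrix()
    k=con(P,[(-.014,(.084,.028,-.028,-.084)[i],t[2])])[0]
    d=Q.T@(k-t)
    print("t",round(s["time_s"],2),"pos",np.round(t,4),"yaw",np.degrees(np.arctan2(Q[1,0],Q[0,0])).round(2),"tilt",np.round(Q[:,2],3),"F",np.round(s["contact_force"],2),"w",s["grip_width"],"units",np.round(d/.025,2))
E
python3 -c "
from h import *
togo(0)"
```

```text
t 2.6 pos [ 0.4832 -0.0811  0.2322] yaw 19.26 tilt [-0. -0. -1.] F [-0.86 -1.33  0.55] w 0.0002793909990206232 units [ 2.17 -3.67 -0.  ]
```

Call:
arm_command --pt "0.54 -0.92 0 0 1" --pt "0.54 -0.92 0 0 1" --pt "0.54 -0.92 0 0 1" --pt "0.55 -0.91 0 0 1" --pt "0 0 0.8 0 1" --pt "0 0 0.8 0 1" --pt "0 0 0.8 0 1" --pt "0 0 0 0 1" --pt "0 0 0 0 1"

```text
time_s: 3.5
tool_pos: [0.5044, 0.0215, 0.1726]
tcp_rot: [0.0, 0.986, 0.165, -0.0]
contact_force: [-0.3, -0.8, -0.2]
grip_width: 0.0002
```

```bash
python3 -c "
from h import *
togo(0)
for n in ('wrist','top','scene'):
  im=eyes.read_camera(n)
  cv2.imwrite('pics/%s1.png'%n,im)
im=cv2.imread('pics/top1.png')[180:340,230:450];im2=cv2.imread('pics/scene1.png')[200:360,240:460]
cv2.imwrite('pics/c1.png',np.hstack([cv2.resize(i,(400,291)) for i in(im,im2)]))
m=eyes.camera_model('wrist')
K=[(-.014,y,z) for y,z in zip((.084,.028,-.028,-.084),(.064,.059,.064,.064))]
print(proj(con(P,K),'wrist'))
im=cv2.imread('pics/wrist1.png')
for x,y in proj(con(P,K),'wrist'): cv2.circle(im,(int(x),int(y)),4,(0,0,255),2)
cv2.imwrite('pics/w1.png',im)
"
```

```text
t 3.5 pos [0.5044 0.0215 0.1726] yaw 19.02 tilt [-0. -0. -1.] F [-0.32 -0.82 -0.16] w 0.00019168808300345125 units [ 0.01 -0.07 -0.  ]
[[312.23639216 275.72517443]
 [421.6420606  271.98761453]
 [535.63486128 275.29420601]
 [647.20231129 275.07897603]]
```

View pics/w1.png

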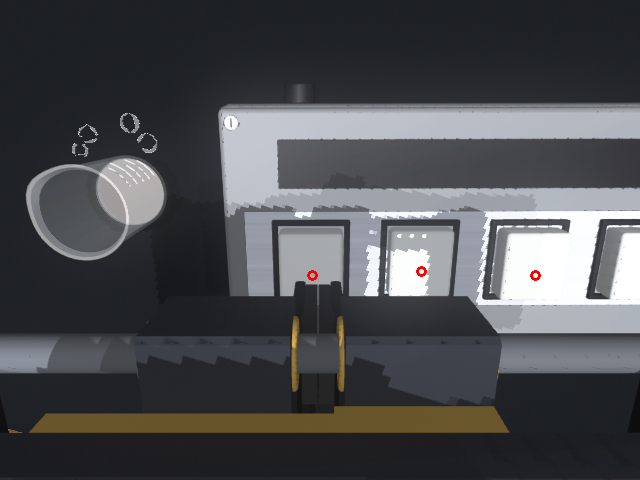

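View pics/c1.png

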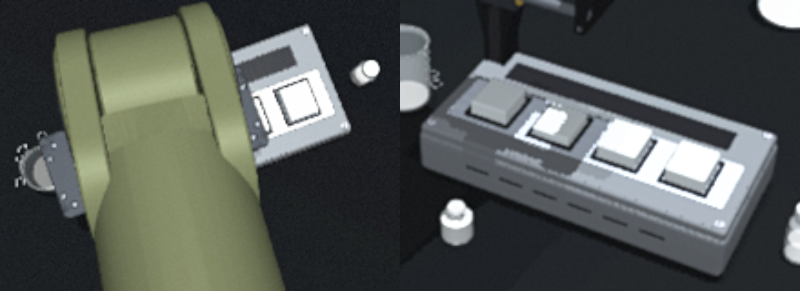

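Call:
arm_command --pt "0 -0.07 0.5 0 1" --pt "0 0 0.5 0 1" --pt "0 0 0.4 0 1" --pt "0 0 0 0 1" --pt "0 0 0 0 1" --pt "0 0 0 0 1"

```text
time_s: 4.25
tool_pos: [0.504, 0.0246, 0.1374]
tcp_rot: [-0.0, 0.986, 0.166, 0.0]
contact_force: [0.2, -0.0, 0.3]
grip_width: 0.0004
```

Call:
arm_command --pt "0 0 0.08 0 1" --pt "0 0 0 0 1" --pt "0 0 0 0 1"

```text
time_s: 4.55
tool_pos: [0.5038, 0.0244, 0.1354]
tcp_rot: [0.0, 0.986, 0.166, 0.0]
contact_force: [-0.6, -0.1, -0.8]
grip_width: 0.0005
```

Call:
arm_command --pt "0 0 0.06 0 1" --pt "0 0 0 0 1" --pt "0 0 0 0 1"

```text
time_s: 4.85
tool_pos: [0.504, 0.0244, 0.134]
tcp_rot: [0.0, 0.986, 0.166, 0.0]
contact_force: [-0.0, -0.5, 1.8]
grip_width: 0.0004
```

Call:
arm_command --pt "0 0 0.06 0 1" --pt "0 0 0 0 1" --pt "0 0 0 0 1"

```text
time_s: 5.15
tool_pos: [0.504, 0.0245, 0.1325]
tcp_rot: [0.0, 0.986, 0.166, 0.0]
contact_force: [0.8, -0.1, 3.8]
grip_width: 0.0003
```

Call:
arm_command --pt "0 0 0.04 0 1" --pt "0 0 0 0 1" --pt "0 0 0 0 1"

```text
time_s: 5.45
tool_pos: [0.504, 0.0245, 0.1314]
tcp_rot: [0.0, 0.986, 0.166, 0.0]
contact_force: [0.2, 0.7, 4.7]
grip_width: 0.0009
```

Call:
arm_command --pt "0 0 -0.6 0 1" --pt "0 0.6 0 0 1" --pt "0 0.82 0 0 1" --pt "0 0.82 0 0 1" --pt "0 0 0 0 1" --pt "0 0 0.36 0 1" --pt "0 0 0 0 1" --pt "0 0 0 0 1"

```text
time_s: 6.25
tool_pos: [0.5214, -0.0274, 0.1366]
tcp_rot: [-0.0, 0.986, 0.167, -0.001]
contact_force: [0.2, -0.3, 0.3]
grip_width: 0.0005
```

```bash
python3 -c "
from h import *
togo(1)"
```

```text
t 6.25 pos [ 0.5214 -0.0274  0.1366] yaw 19.23 tilt [-0.001  0.    -1.   ] F [ 0.19 -0.31  0.27] w 0.0005478953182662399 units [ 0.01  0.1  -0.  ]
```

Call:
arm_command --pt "0 0.09 0.1 0 1" --pt "0 0 0.06 0 1" --pt "0 0 0 0 1" --pt "0 0 0 0 1"

```text
time_s: 6.65
tool_pos: [0.5229, -0.0305, 0.1332]
tcp_rot: [0.0, 0.986, 0.166, -0.0]
contact_force: [0.7, -0.5, -0.5]
grip_width: 0.0003
```

Call:
arm_command --pt "0 0 0.08 0 1" --pt "0 0 0 0 1" --pt "0 0 0 0 1"

```text
time_s: 6.95
tool_pos: [0.5228, -0.0306, 0.1312]
tcp_rot: [0.0, 0.986, 0.166, -0.0]
contact_force: [1.0, -0.2, 0.4]
grip_width: 0.0003
```

Call:
arm_command --pt "0 0 0.04 0 1" --pt "0 0 0 0 1" --pt "0 0 0 0 1"

```text
time_s: 7.25
tool_pos: [0.5228, -0.0306, 0.1302]
tcp_rot: [0.0, 0.986, 0.166, -0.0]
contact_force: [-0.5, 0.2, 0.1]
grip_width: 0.0003
```

Call:
arm_command --pt "0 0 0.03 0 1" --pt "0 0 0 0 1" --pt "0 0 0 0 1"

```text
time_s: 7.55
tool_pos: [0.5229, -0.0306, 0.1295]
tcp_rot: [0.0, 0.986, 0.166, -0.0]
contact_force: [0.2, -0.1, 0.9]
grip_width: 0.0002
```

Call:
arm_command --pt "0 0 0.02 0 1" --pt "0 0 0 0 1" --pt "0 0 0 0 1"

```text
time_s: 7.85
tool_pos: [0.5229, -0.0306, 0.1293]
tcp_rot: [0.0, 0.986, 0.166, -0.0]
contact_force: [-1.6, -0.3, 4.7]
grip_width: 0.0005
```

Call:
arm_command --pt "0 0 -0.75 0 1" --pt "0 0.6 0 0 1" --pt "0 0.82 0 0 1" --pt "0 0.82 0 0 1" --pt "0 0 0 0 1" --pt "0 0 0.4 0 1" --pt "0 0 0 0 1" --pt "0 0 0 0 1"

```text
time_s: 8.65
tool_pos: [0.5406, -0.0824, 0.1369]
tcp_rot: [-0.0, 0.986, 0.167, -0.001]
contact_force: [-0.5, -0.1, -0.7]
grip_width: 0.0005
```

```bash
python3 -c "
from h import *
togo(2)"
```

```text
t 8.65 pos [ 0.5406 -0.0824  0.1369] yaw 19.22 tilt [-0.002  0.001 -1.   ] F [-0.51 -0.12 -0.73] w 0.0004974571665816049 units [ 0.01  0.01 -0.  ]
```

Call:
arm_command --pt "0 0 0.08 0 1" --pt "0 0 0.04 0 1" --pt "0 0 0 0 1" --pt "0 0 0 0 1"

```text
time_s: 9.05
tool_pos: [0.5413, -0.0834, 0.1348]
tcp_rot: [0.0, 0.986, 0.166, 0.0]
contact_force: [-1.2, -0.4, -0.5]
grip_width: 0.0004
```

Call:
arm_command --pt "0 0 0.06 0 1" --pt "0 0 0 0 1" --pt "0 0 0 0 1"

```text
time_s: 9.35
tool_pos: [0.5415, -0.0835, 0.1336]
tcp_rot: [0.0, 0.986, 0.166, 0.0]
contact_force: [0.5, -0.5, 2.4]
grip_width: 0.0004
```

Call:
arm_command --pt "0 0 0.08 0 1" --pt "0 0 0 0 1" --pt "0 0 0 0 1"

```text
time_s: 9.65
tool_pos: [0.5415, -0.0835, 0.1315]
tcp_rot: [0.0, 0.986, 0.166, 0.0]
contact_force: [0.4, 0.3, 4.1]
grip_width: 0.0007
```

Call:
arm_command --pt "0 0 -0.6 0 1" --pt "0 0.6 0 0 1" --pt "0 0.82 0 0 1" --pt "0 0.82 0 0 1" --pt "0 0 0 0 1" --pt "0 0 0.4 0 1" --pt "0 0 0 0 1" --pt "0 0 0 0 1"

```text
time_s: 10.45
tool_pos: [0.5591, -0.1355, 0.1354]
tcp_rot: [-0.001, 0.986, 0.167, -0.001]
contact_force: [-0.3, -0.5, -0.4]
grip_width: 0.0001
```

```bash
python3 -c "
from h import *
togo(3)"
```

```text
t 10.45 pos [ 0.5591 -0.1355  0.1354] yaw 19.2 tilt [-0.002  0.001 -1.   ] F [-0.29 -0.48 -0.38] w 6.34981339780712e-05 units [ 0.01 -0.   -0.  ]
```

Call:
arm_command --pt "0 0 0.08 0 1" --pt "0 0 0 0 1" --pt "0 0 0 0 1"

```text
time_s: 10.75
tool_pos: [0.5596, -0.1361, 0.1343]
tcp_rot: [0.0, 0.986, 0.166, -0.0]
contact_force: [-0.3, -0.4, 0.6]
grip_width: 0.0006
```

Call:
arm_command --pt "0 0 0.08 0 1" --pt "0 0 0 0 1" --pt "0 0 0 0 1"

```text
time_s: 11.05
tool_pos: [0.5597, -0.1362, 0.1325]
tcp_rot: [0.0, 0.986, 0.166, 0.0]
contact_force: [-1.3, 0.7, 3.0]
grip_width: 0.0007
```

Call:
arm_command --pt "0 0 0.05 0 1" --pt "0 0 0 0 1" --pt "0 0 0 0 1"

```text
time_s: 11.35
tool_pos: [0.5597, -0.1362, 0.1312]
tcp_rot: [-0.0, 0.986, 0.166, 0.0]
contact_force: [-1.5, 1.4, 5.1]
grip_width: 0.0004
```

Call:
arm_command --pt "0 0 -0.8 0 1" --pt "0 0 -0.6 0 1" --pt "0 0 0 0 1" --pt "0 0 0 0 1" --pt "0 0 0 0 1" --pt "0 0 0 0 1"

```text
time_s: 11.95
tool_pos: [0.559, -0.1364, 0.1651]
tcp_rot: [-0.0, 0.986, 0.166, -0.001]
contact_force: [-0.3, -0.3, 0.9]
grip_width: 0.0006
```

```bash
python3 -c "
from h import *
togo(1)
im=eyes.read_camera('wrist');im2=eyes.read_camera('scene')[200:360,240:460]
cv2.imwrite('pics/c2.png',np.hstack([cv2.resize(i,(400,291)) for i in(im,im2)]))
"
```

```text
t 11.95 pos [ 0.559  -0.1364  0.1651] yaw 19.13 tilt [-0.001  0.    -1.   ] F [-0.35 -0.32  0.86] w 0.0006062184379803271 units [ 0.02 -4.51  0.  ]
```

View pics/c2.png

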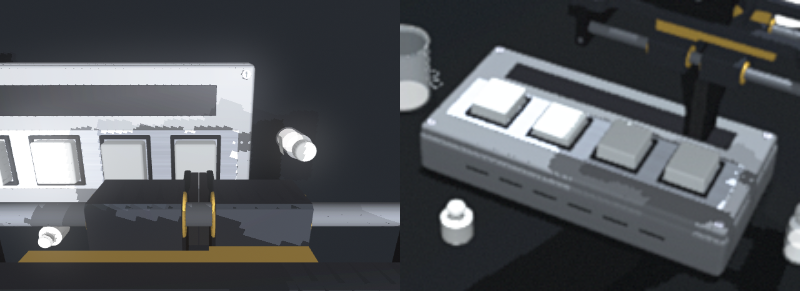

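Call:
arm_command --pt "0 -0.91 0 0 1" --pt "0 -0.9 0 0 1" --pt "0 -0.9 0 0 1" --pt "0 -0.9 0 0 1" --pt "0 -0.9 0 0 1" --pt "0 0 0 0 1" --pt "0 0 0.6 0 1" --pt "0 0 0.5 0 1" --pt "0 0 0 0 1" --pt "0 0 0 0 1"

```text
time_s: 13.05
tool_pos: [0.5222, -0.0305, 0.1374]
tcp_rot: [-0.0, 0.986, 0.166, -0.001]
contact_force: [0.1, -0.3, 0.3]
grip_width: 0.0005
```

```bash
python3 -c "
from h import *
togo(1)"
```

```text
t 13.05 pos [ 0.5222 -0.0305  0.1374] yaw 19.07 tilt [-0.002  0.001 -1.   ] F [ 0.13 -0.27  0.31] w 0.000496204245941767 units [ 0.02 -0.03 -0.  ]
```

Call:
arm_command --pt "0 0 0.14 0 1" --pt "0 0 0.14 0 1" --pt "0 0 0.04 0 1" --pt "0 0 0.04 0 1" --pt "0 0 0.04 0 1" --pt "0 0 0 0 1" --pt "0 0 0 0 1"

```text
time_s: 13.75
tool_pos: [0.5227, -0.0299, 0.1292]
tcp_rot: [0.0, 0.986, 0.166, -0.0]
contact_force: [-2.7, 0.2, 4.2]
grip_width: 0.0006
```

Call:
arm_command --pt "0 0 0.05 0 1" --pt "0 0 0 0 1" --pt "0 0 0 0 1"

```text
time_s: 14.05
tool_pos: [0.5227, -0.0298, 0.1282]
tcp_rot: [0.0, 0.986, 0.166, -0.0]
contact_force: [-2.8, 0.3, 7.1]
grip_width: 0.0008
```

Call:
arm_command --pt "0 0 0.06 0 1" --pt "0 0 0.04 0 1" --pt "0 0 0 0 1" --pt "0 0 0 0 1"

```text
time_s: 14.45
tool_pos: [0.5227, -0.0298, 0.126]
tcp_rot: [0.0, 0.986, 0.166, -0.0]
contact_force: [-4.7, -0.2, 8.9]
grip_width: 0.0003
```

Call:
arm_command --pt "0 0 0.05 0 1" --pt "0 0 0 0 1" --pt "0 0 0 0 1"

```text
time_s: 14.75
tool_pos: [0.5227, -0.0298, 0.1251]
tcp_rot: [0.001, 0.986, 0.166, -0.0]
contact_force: [-5.1, -0.3, 11.1]
grip_width: 0.0002
```

Call:
arm_command --pt "0 0 0.05 0 1" --pt "0 0 0 0 1" --pt "0 0 0 0 1"

```text
time_s: 15.05
tool_pos: [0.5228, -0.0298, 0.125]
tcp_rot: [0.001, 0.986, 0.166, -0.0]
contact_force: [-8.0, -0.7, 20.0]
grip_width: 0.0004
```

Hard stop reached. I'll lift straight off and check.

Call:
arm_command --pt "0 0 -0.2 0 1" --pt "0 0 -0.5 0 1" --pt "0 0 -1 0 1" --pt "0 0 -1 0 1" --pt "-1 0 -1 0 1" --pt "-1 0 -1 0 1" --pt "-1 0 -1 0 1" --pt "0 0 0 0 1" --pt "0 0 0 0 1" --pt "0 0 0 0 1"

```text
time_s: 16.05
tool_pos: [0.4519, -0.054, 0.2641]
tcp_rot: [-0.0, 0.986, 0.167, -0.0]
contact_force: [-0.3, -0.5, 0.2]
grip_width: 0.0005
```

```bash
python3 -c "
from h import *
togo(1)
a=eyes.read_camera('scene');b=cv2.imread('pics/scene0.png')
cv2.imwrite('pics/c3.png',np.hstack([cv2.resize(i[200:360,225:475],(400,256),interpolation=cv2.INTER_CUBIC) for i in(b,a)]))
cv2.imwrite('pics/w3.png',eyes.read_camera('wrist'))
for t in('beaker','vial','balance_weight'): print(t,[(round(r['score'],2),np.round(r['box'],1).tolist()) for r in eyes.silhouettes(t,'scene')[:1]])
"
```

```text
t 16.05 pos [ 0.4519 -0.054   0.2641] yaw 19.17 tilt [-0.001  0.001 -1.   ] F [-0.33 -0.46  0.22] w 0.0005101975364476293 units [ 2.99  0.01 -0.  ]
beaker [(0.61, [241.1, 237.7, 31.1, 48.3])]
vial [(0.8, [461.4, 328.0, 19.1, 34.4])]
balance_weight [(0.85, [271.8, 323.9, 14.7, 25.1])]
```

View pics/c3.png

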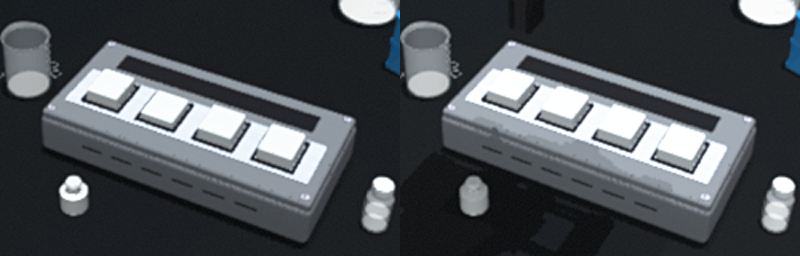

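View pics/w3.png

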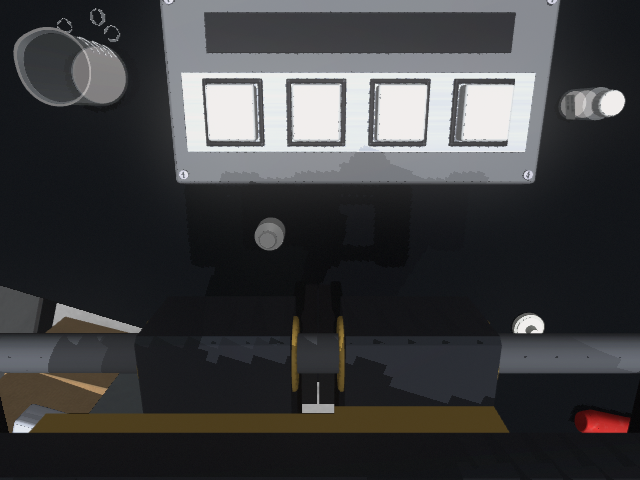

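In the scene picture (right half), all four caps stand equally high, and the second now matches its neighbours. The wrist picture agrees: the caps, at columns about 232, 317, 402 and 485, are all the same size. The beaker, vial and weight are where they were.

```bash
python3 -c "
from bench import job_done
print(job_done())"
```

```text
the job is handed in; nothing more can be done
None
```

I tapped all four keys in order from left to right, then pressed the latched key (second from the left) to its stop. It sprang up when I let go, and I handed the job in at about 16 s of the 58 s allowed. `job_done()` gives no verdict, so whether it passed is unknown to me.

- **Taps:** I tapped with the fingers shut, at about 4–5 N each. The three up keys moved about 3 mm (the limit is 7 mm). The second key sat 5 mm lower and did not move at 4.7 N. I then lifted the hand clear, and the scene picture showed the key still down.
- **Press:** the fingertips reached 55 mm above the bench, where the force jumped to 20 N at the hard stop. There was also up to 8 N of sideways force during this press.
- **Last checks:** in the scene and wrist pictures all four caps are equally high. The beaker, vial and weight show only 1–2 pixels of change in their detected positions, and the hand is clear with force readings at noise level. No check failed or disagreed.

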